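# Open the dough press

## Robot

A 7-joint arm with a two-finger parallel gripper is mounted at the origin on a cart in front of the work surface, level with it; the furniture and walls round the work are solid. World frame = base frame: x ahead of the robot, y to its left, z up, the work surface at z = 0. Lengths are in m, angles in rad, forces in N, time in s.
With the tool pointing down it reaches from about 0.4 to 0.85 m from the base axis. Payload 4.5 kg.
Tool frame: the origin (TCP) lies at the very end of the fingers, on their centre line; the grasp point (between the pads) lies 19 mm behind it; z points along the fingers, y is the direction in which the jaws open and shut (so a half turn about z gives the same grasp; the last joint's range is limited). The gripper opens to 88 mm and grips with 3 to 60 N. Pads are 18 mm wide; open, the fingers measure 123 mm over their backs; the gripper's body (75 mm by 187 mm) begins 45 mm behind the grasp point.
Start: joints at [-1.241, 0.689, -0.195, 1.565, 0.157, 0.902, -0.215], TCP at [0.182, 0.598, 0.239] pointing down, gripper open.
Joint ranges: [-3.01, 3.01], [-0.46, 2.08], [-1.47, 1.51], [0.13, 2.56], [-1, 4.14], [0.04, 2.09], [-2.66, 2.66]. Speed limits (rad/s): [2.57, 2.57, 3.14, 3.14, 3.14, 3.14, 3.14].

## Interface

Orientations are given as a rotation vector (axis times angle).
In Python, from bench import ctrl gives the robot as it stands.
- The arm moves only by the tool servo_tool, never from a script. Its argument "rows" is a list that holds one entry, the list of rows, each a list of 5 numbers: the closure, from 0 (fully open) to 1 (shut), then the shift along the world's x, y, z as a fraction of full scale, then the turn about the world's z as a fraction of full scale. A call has 1 to 10 rows; each row is the pose to reach, as a shift and turn from the pose measured when the call began, turning the shorter way round; what a row does not reach only later rows make up. Full scale, the value 1, is 1000 mm for a shift and 180 degrees for a turn. A row lasts 1/8 s, in which the tool goes at most 62.5 mm and 10.7 degrees, less where a joint would pass 70% of its speed; a pose out of reach is approached as far as the arm can. A call with a number of a shift or a turn outside -1 to 1 is refused whole. A call with a gripper value outside its range is refused whole. The fingers move at their own pace and stop on an object; the grip force is fixed at half the most. Time passes only in rows, so rows that repeat a pose let the fingers close. It gives the time, the measured TCP pose, the force and the opening at its end, in the units of the state.
- ctrl.observe(): the state, without advancing time (a new reading comes with each control period).
- ctrl.snapshot(name): name is "scene" or "top"; returns a dict with "frame" (400x640x3 uint8, red, green, blue), "fx", "fy", "cx", "cy" (pixels), "pose" (4x4, takes a point from camera to world coordinates). Camera axes: x right, y down, z forward; pixel columns grow to the right and rows downward; lengths in m; the calibration is good to about 2 mm. A picture is of the moment at which its call begins. There is no depth.
- ctrl.close_job(): hands the job in, once; it reports no verdict.
Trained networks look in the newest picture that a camera, given by its name, has taken for a name from the list of things; names that differ only in an ending like _2 or _b are one class to them, and where a whole thing is asked for, a point or a joint stands for the part that bears it (a point fixed in the world has none). Each returns a list of dicts, best first, with "score" (0 to 1); they miss things now and then, are a little off and sometimes report something else, mostly with a low value. They report only what shows in the picture. A call takes as long as a camera call. They do not tell look-alikes from the thing itself.
- ctrl.look_for(camera, target): "uv" ([column, row] in pixels, amid what is visible of it).
- ctrl.mark_of(camera, target): "uv" ([column, row] in pixels: a listed point, or the origin of a listed thing).
The state is a dict: "time_s": time; "q": joint angles; "joint_vel": joint speeds; "effort": joint torques, N m; "tcp_pos": TCP position; "tool_rot": TCP orientation; "ft_force": force on the tool from outside, world axes, zero at the start; "ft_torque": the same for the moment, N m; "width": finger opening in m.
Only numpy, scipy, OpenCV 4.12 (cv2) and the standard library are available. Lean on these libraries where they do the work, as an engineer would, in place of code of your own. Each camera call takes 0.05 s, during which the arm holds its last target.

## Task

Open the dough press: unscrew its round cap anticlockwise with several gentle turns of the hand, never forcing it up, down or sideways on the thread, and keep hold of it as it comes free, because the sprung follower underneath pushes it off. Then set the cap down gently, open side down, wholly on the round wooden board and let go, leaving everything else on the table where it is.

Things in the scene. Friction and masses are not known exactly. Their poses are not given: they have to be found in the camera images.
- press: dough press: a steel barrel 52 mm across, standing upright on a flange 104 mm across that is bolted to the table and cannot move (its place differs from run to run). Origin at the centre of the flange's underside, z up along the barrel. The barrel's shoulder, just under the closed cap's rim, is 71.5 mm above the origin; above it stands the threaded neck
- neck_top (a point): centre of the top of the press's neck, on the barrel's axis, 105 mm above the table. The neck, 39 mm across, carries three parallel right-handed thread ridges: turned anticlockwise seen from above, the cap rises about 24 mm per turn (3.8 mm per radian), with slight play. Thread friction holds the cap wherever it is let go, until it is free
- cap: the press's screw cap: aluminium, finely ribbed, 56 mm across, 40 mm high, about 90 g, closed on top, three small lugs inside at its rim. Origin at the centre of its open lower rim, z up through the closed top. At the start screwed on, upright, coaxial with the barrel, rim about 74 mm above the table, top about 114 mm
- cap_top (a point): centre of the cap's closed top, 40 mm above its rim. A sprung follower in the neck pushes up on the cap from inside with 8 to 12 N; the thread bears it. Where the thread ends cannot be seen (after more than half a turn, under one and a half): it is felt, as the push of over 7 N passes all at once to the hand and stays while the hand rises. If then let go, the cap is thrown off
- board: round wooden board, 110 mm across, 10 mm thick, loose on the table (200 g). Origin at the centre of its underside; the cap goes on its top face
- ring_mould_small: bystander: steel ring mould, 44 mm across, 34 mm high, standing between press and board; origin at the centre of its underside
- ring_mould_large: bystander: steel ring mould, 69 mm across, 32 mm high; origin at the centre of its underside
- timer: bystander: kitchen timer lying flat, 74 x 64 x 18 mm; origin at the centre of its underside
- dough_ball_a: bystander: green dough ball, about 68 mm across, 40 mm high; origin at the centre of its underside
- dough_ball_b: bystander: green dough ball, about 65 mm across, 42 mm high; origin at the centre of its underside
- tub: bystander: white lidded tub, 73 mm across, 64 mm high; origin at the centre of its underside
Mind the look-alikes: they are no part of the job. What is shaped like the cap but orange or pink is not meant. Of the things that look like the board, take the one that is farthest from the robot's base at the start.

How it is judged:
On the way:
1. the cap is unscrewed clear of the thread and held in the gripper (z of cap in the frame of press above 0.1 m and contact force between the fingers and cap above 0.3 N), for 0.2 s.
At the end, for the whole second after the job is handed in: The cap rests open side down (upright within 0.1 rad) flat on the round wooden board, its centre within 27 mm of the board's centre (wholly on it), at rest and let go (horizontal distance between cap and board below 0.027 m and z of cap in the frame of board between 0.007 and 0.013 m and angle between cap's own z axis and vertical below 0.1 rad and linear speed of cap below 0.02 m/s and contact force between the fingers and cap below 0.1 N); the robot touches nothing.
It fails at once if the freed cap is let fly off the press, or dropped from more than 20 mm above the board: off the thread, and no finger touching it (contact force between the fingers and cap below 0.05 N and (height (world z) of cap above 0.1 m or (height (world z) of cap above 0.03 m and horizontal distance between cap and press above 0.03 m))).
It fails at once if the cap is forced on the thread: more than 30 N between cap and press (the follower alone loads the thread with 8 to 12 N) (contact force between cap and press above 30 N).
It fails at once if the cap is banged down: more than 35 N between cap and board (contact force between cap and board above 35 N).
It fails at once if a bystander or the board is shifted by more than 30 mm (distance of any of ring_mould_small, ring_mould_large, timer, dough_ball_a, dough_ball_b, tub, board from where it was at the start of the episode above 0.03 m).
It also fails if it takes over 70 s, if anything falls off the work surface, if the arm or the gripper's body presses on something with over 40 N, if the wrist force passes 120 N, or if a joint passes its speed limit or range.

## Working session

There is one attempt and no reset: what is moved stays moved. The work goes in short steps, Python scripts to look and compute and a tool call to move; the robot and the scene stay as the last step left them, time stands still between calls to the robot, and variables do not carry over. Pictures are saved under pics/ and viewed, and the job is handed in when it is done.

Besides the shell and the picture viewer there is one more tool, called after ">>>" as a command line: name --argument value ..., lists and objects as JSON in quotes. servo_tool: Moves the arm, as the interface text tells. Its arguments: {"type":"object","properties":{"rows":{"type":"array"}},"required":["rows"]}

```bash
mkdir -p pics
cat > h.py <<'E'
import numpy as np, cv2
from bench import ctrl
def snap(n,f):
    s=ctrl.snapshot(n); cv2.imwrite('pics/'+f,cv2.cvtColor(np.asarray(s['frame']),cv2.COLOR_RGB2BGR)); return s
def ray(s,uv,z):
    P=np.array(s['pose']); d=P[:3,:3]@np.array([(uv[0]-s['cx'])/s['fx'],(uv[1]-s['cy'])/s['fy'],1]); o=P[:3,3]
    return np.round(o+d*(z-o[2])/d[2],4)
E
python3 - <<'E'
from h import *
o=ctrl.observe(); print({k:np.round(v,3).tolist() for k,v in o.items()})
for c in ['scene','top']:
    s=snap(c,c+'0.png'); print(c,np.round(np.array(s['pose']),3).tolist())
    for t,z in [('cap_top',.114),('neck_top',.105),('press',0),('board',0),('ring_mould_small',0),('ring_mould_large',0),('timer',0),('dough_ball_a',0),('tub',0)]:
        for m in ctrl.mark_of(c,t)[:4]: print(t,round(m['score'],2),np.round(m['uv'],1),ray(s,m['uv'],z))
E
```

```text
{'time_s': 0.0, 'q': [-1.241, 0.69, -0.194, 1.566, 0.157, 0.902, -0.215], 'joint_vel': [0.001, 0.0, -0.0, 0.002, 0.001, -0.002, -0.001], 'effort': [-0.0, -52.756, -1.267, -15.343, -0.053, 0.007, 0.0], 'tcp_pos': [0.182, 0.597, 0.238], 'tool_rot': [-0.463, -3.107, 0.003], 'ft_force': [-0.193, 0.169, -0.303], 'ft_torque': [-0.04, 0.019, 0.013], 'width': 0.088}
scene [[0.897, -0.298, 0.328, 0.198], [-0.443, -0.611, 0.656, -0.617], [0.005, -0.733, -0.68, 0.73], [0.0, 0.0, 0.0, 1.0]]
cap_top 0.61 [390.1 241.9] [ 0.5498 -0.1925  0.114 ]
cap_top 0.61 [317.6 277.1] [ 0.3854 -0.2061  0.114 ]
neck_top 0.57 [320.3 194.5] [0.4901 0.0014 0.105 ]
press 0.98 [382.8 279.3] [ 0.5432 -0.1967  0.    ]
board 0.69 [260.  221.1] [0.3646 0.0829 0.    ]
board 0.61 [285.1 249.7] [ 0.3858 -0.0283  0.    ]
board 0.58 [321.8 194.9] [0.5419 0.1022 0.    ]
ring_mould_small 0.58 [334.8 229.6] [ 0.5164 -0.0226  0.    ]
ring_mould_large 0.7 [382.8 191.7] [0.6925 0.0428 0.    ]
ring_mould_large 0.57 [280.8 250.9] [ 0.3756 -0.0273  0.    ]
timer 0.96 [236.5 184.9] [0.3531 0.2385 0.    ]
dough_ball_a 0.98 [381.  187.9]
[... 359 characters left out ...]
p_top 0.61 [321.3 207.9] [ 0.5052 -0.0152  0.114 ]
cap_top 0.55 [367.2 246.1] [ 0.407  -0.1356  0.114 ]
neck_top 0.98 [388.3 199.4] [ 0.5313 -0.1924  0.105 ]
press 0.92 [386.1 201.8] [ 0.538  -0.2018  0.    ]
board 0.81 [283.9 262.9] [0.3606 0.0866 0.    ]
board 0.77 [276.2 203.8] [0.5279 0.1122 0.    ]
ring_mould_small 0.64 [410.2 260.7] [ 0.3718 -0.2689  0.    ]
ring_mould_small 0.46 [321.1 208.1] [ 0.5173 -0.0163  0.    ]
ring_mould_large 0.66 [330.7 256.3] [ 0.3809 -0.045   0.    ]
timer 0.81 [235.2 264.2] [0.355  0.2237 0.    ]
dough_ball_a 0.94 [299.  151.1] [0.6825 0.0496 0.    ]
dough_ball_a 0.56 [373.  149.9] [ 0.6889 -0.1646  0.    ]
tub 0.58 [408.3 261.4] [ 0.3698 -0.2635  0.    ]
```

View pics/scene0.png

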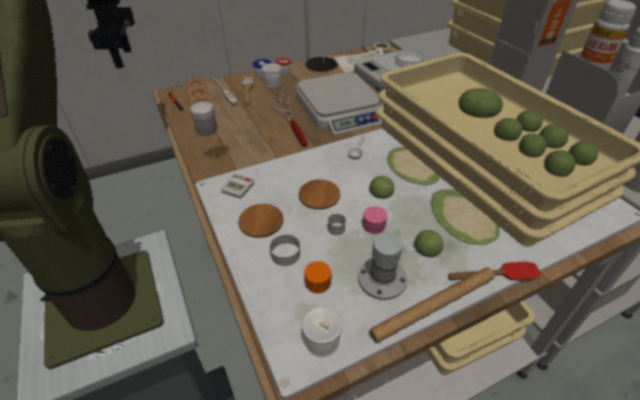

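View pics/top0.png

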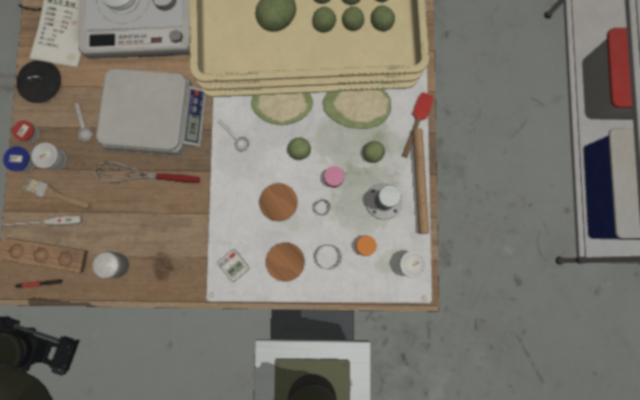

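The scene picture shows the press with its grey cap at about (385,245) and the flange at (383,279). The two boards are at (319,194) and (261,220). In the top picture the cap is at (388,197) and the boards are at (278,202), which is the far one, and (285,262). Pink and orange decoys sit next to the press. Next I'll refine these positions.

Run:
```python
from h import *
st=snap('top','t1.png'); ss=snap('scene','s1.png')
print(st['fx'],ss['fx'])
for n,s,(x0,x1,y0,y1) in [('t',st,(350,440,160,235)),('s',ss,(345,425,220,310))]:
    f=cv2.cvtColor(s['frame'],cv2.COLOR_RGB2BGR)[y0:y1,x0:x1]
    cv2.imwrite(f'pics/c_{n}.png',cv2.resize(f,None,fx=6,fy=6,interpolation=cv2.INTER_CUBIC))
# board segmentation
for n,s in (('top',st),('scene',ss)):
    hsv=cv2.cvtColor(s['frame'],cv2.COLOR_RGB2HSV)
    m=((hsv[...,0]<16)&(hsv[...,1]>110)&(hsv[...,2]>50)).astype(np.uint8)
    k,l,stt,c=cv2.connectedComponentsWithStats(m)
    for i in range(1,k):
        if stt[i,4]>300: 
            p=ray(s,c[i],.01); print(n,stt[i].tolist(),c[i].round(1),p,'r',np.hypot(*p[:2]).round(3))
# triangulate cap top
```

```text
499.7204921998047 412.29755188086574
top [607, 28, 25, 80, 1612] [619.   67.9] [ 0.9414 -0.884   0.01  ] r 1.291
top [414, 93, 20, 27, 375] [423.3 105.7] [ 0.8196 -0.3097  0.01  ] r 0.876
top [156, 173, 44, 10, 301] [177.8 177.5] [0.5985 0.3946 0.01  ] r 0.717
top [261, 185, 35, 35, 983] [278.  201.8] [0.5325 0.1063 0.01  ] r 0.543
top [356, 236, 20, 19, 310] [365.4 245.1] [ 0.4135 -0.1418  0.01  ] r 0.437
top [267, 244, 36, 36, 1033] [284.6 261.5] [0.3644 0.084  0.01  ] r 0.374
scene [538, 0, 33, 47, 661] [554.8  19.9] [2.0926 0.7269 0.01  ] r 2.215
scene [582, 46, 35, 17, 337] [597.5  55.7] [1.9246 0.3595 0.01  ] r 1.958
scene [225, 75, 60, 58, 608] [254.8 106.1] [0.5265 0.5903 0.01  ] r 0.791
scene [160, 78, 68, 102, 2256] [193.7 128.5] [0.3108 0.5446 0.01  ] r 0.627
scene [267, 116, 48, 40, 676] [291.5 137. ] [0.5676 0.3683 0.01  ] r 0.677
scene [300, 180, 39, 28, 879] [318.9 193.8] [0.5323 0.0993 0.01  ] r 0.541
scene [239, 205, 43, 32, 1090] [260.3 220.1] [0.3641 0.0761 0.01  ] r 0.372
scene [493, 237, 133, 47, 1315] [552.6 265.2] [ 0.8925 -0.334   0.01  ] r 0.953
scene [304, 261, 27, 32, 697] [317.4 276.3] [ 0.4174 -0.1346  0.01  ] r 0.439
scene [412, 317, 57, 35, 472] [438.4 333.7] [ 0.5667 -0.3555  0.01  ] r 0.669
scene [295, 373, 52, 27, 451] [325.4 389.2] [ 0.3292 -0.3535  0.01  ] r 0.483
```

Run:
```python
import cv2,numpy as np
a=cv2.imread('pics/c_t.png');b=cv2.imread('pics/c_s.png')
h=max(a.shape[0],b.shape[0]); print(a.shape,b.shape)
```

```text
(450, 540, 3) (540, 480, 3)
```

View pics/c_t.png

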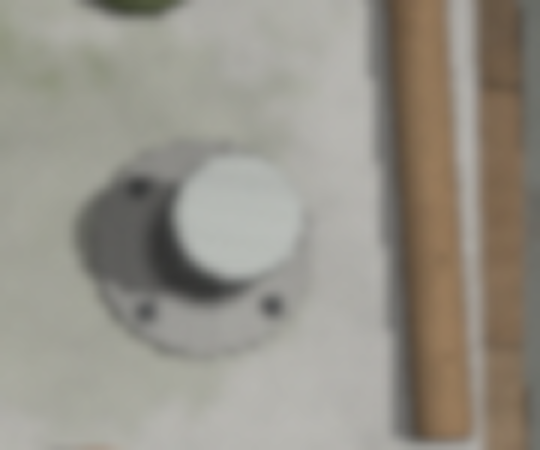

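View pics/c_s.png

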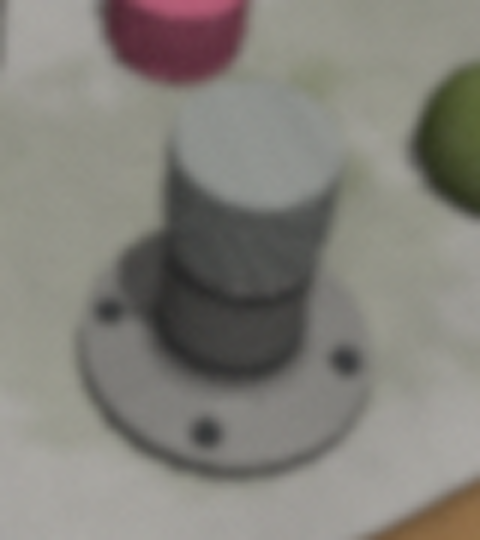

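Run:
```python
from h import *
st=snap('top','t2.png'); ss=snap('scene','s2.png')
def tri(a,b):
    A=[];y=[]
    M=np.zeros((3,3));v=np.zeros(3)
    for s,uv in ((st,a),(ss,b)):
        P=np.array(s['pose']);d=P[:3,:3]@np.array([(uv[0]-s['cx'])/s['fx'],(uv[1]-s['cy'])/s['fy'],1]);d/=np.linalg.norm(d)
        Q=np.eye(3)-np.outer(d,d);M+=Q;v+=Q@P[:3,3]
    return np.linalg.solve(M,v).round(4)
a=(389.25,195.75);b=(387.4,244.1)
print(ray(st,a,.114),ray(ss,b,.114),tri(a,b))
print('board',tri((278,201.8),(318.9,193.8)))
def c(X,Y,x0,y0): return ((X+.5)/6-.5+x0,(Y+.5)/6-.5+y0)
# flange ellipse centers
print('flange',ray(st,c(204,248,350,160),.008),ray(ss,c(225,350,345,220),.008))
# project candidates
def proj(s,p):
    P=np.linalg.inv(np.array(s['pose']));q=P[:3,:3]@p+P[:3,3];return np.array([q[0]/q[2]*s['fx']+s['cx'],q[1]/q[2]*s['fy']+s['cy']])
ctr=ray(st,a,.114)[:2]; ctr=(ctr+ray(ss,b,.114)[:2])/2; print(ctr)
t=np.linspace(0,6.28,200)
for n,s,(x0,x1,y0,y1) in [('t',st,(350,440,160,235)),('s',ss,(345,425,220,310))]:
    f=cv2.cvtColor(s['frame'],cv2.COLOR_RGB2BGR)[y0:y1,x0:x1]
    f=cv2.resize(f,None,fx=6,fy=6,interpolation=cv2.INTER_CUBIC)
    for z,r,col in ((.114,.028,(0,0,255)),(.008,.052,(255,0,0)),(.074,.028,(0,255,0))):
        p=np.array([(proj(s,np.array([ctr[0]+r*np.cos(k),ctr[1]+r*np.sin(k),z]))-[x0,y0]+.5)*6-.5 for k in t])
        cv2.polylines(f,[p.round().astype(int)],True,col,1)
    cv2.imwrite(f'pics/o_{n}.png',f)
a=cv2.imread('pics/o_t.png');b=cv2.imread('pics/o_s.png')
a=cv2.copyMakeBorder(a,0,90,0,0,cv2.BORDER_CONSTANT); cv2.imwrite('pics/o.png',cv2.resize(np.hstack([a,b]),(800,423)))
```

```text
[ 0.5398 -0.1936  0.114 ] [ 0.5419 -0.195   0.114 ] [ 0.541  -0.1942  0.1134]
board [0.5344 0.1065 0.0032]
flange [ 0.5394 -0.1935  0.008 ] [ 0.5399 -0.1976  0.008 ]
[ 0.54085 -0.1943 ]
```

View pics/o.png

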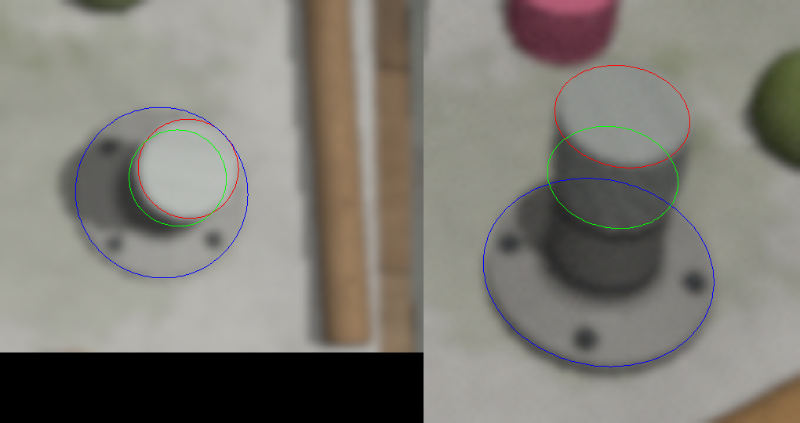

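Both fits agree. The press axis is at about (0.5405, -0.194) and the board at about (0.533, 0.104). Now moving over.

>>> servo_tool --rows '[[[0, 0.045, -0.04, 0.02, 0], [0, 0.09, -0.08, 0.02, 0], [0, 0.135, -0.12, 0.02, 0], [0, 0.18, -0.165, 0.02, 0], [0, 0.225, -0.21, 0.02, 0], [0, 0.27, -0.25, 0.02, 0], [0, 0.285, -0.305, 0.02, 0], [0, 0.3, -0.36, 0.02, 0], [0, 0.31, -0.42, 0.02, 0], [0, 0.32, -0.47, 0.02, 0]]]'

```text
time_s: 2.45
tcp_pos: [0.5025, 0.1253, 0.2589]
tool_rot: [0.465, 3.107, -0.001]
ft_force: [0.4, -0.1, -0.5]
width: 0.0883
```

```bash
python3 -c "
from h import *
o=ctrl.observe(); print({k:np.round(v,3).tolist() for k,v in o.items() if k!='effort'})"
```

```text
{'time_s': 2.45, 'q': [-0.17, 0.527, -0.256, 1.859, 0.183, 0.778, 0.75], 'joint_vel': [0.793, -0.045, -0.045, 0.096, 0.015, -0.064, 0.735], 'tcp_pos': [0.502, 0.125, 0.259], 'tool_rot': [0.465, 3.107, -0.001], 'ft_force': [0.419, -0.058, -0.505], 'ft_torque': [0.025, -0.059, 0.018], 'width': 0.088}
```

>>> servo_tool --rows '[[[0, 0.006, -0.05, 0, -0.05], [0, 0.012, -0.1, 0, -0.1], [0, 0.018, -0.15, 0, -0.15], [0, 0.024, -0.2, 0, -0.2], [0, 0.03, -0.25, 0, -0.25], [0, 0.036, -0.29, 0, -0.3], [0, 0.038, -0.319, 0, -0.35], [0, 0.038, -0.319, 0, -0.4], [0, 0.038, -0.319, 0, -0.45], [0, 0.038, -0.319, 0, -0.5]]]'

```text
time_s: 3.7
tcp_pos: [0.5406, -0.1937, 0.2589]
tool_rot: [-2.531, -1.862, 0.001]
ft_force: [0.4, 1.1, -0.3]
width: 0.088
```

>>> servo_tool --rows '[[[0, 0, 0, -0.01, -0.055], [0, 0, 0, -0.02, -0.11], [0, 0, 0, -0.03, -0.165], [0, 0, 0, -0.04, -0.22], [0, 0, 0, -0.05, -0.275], [0, 0, 0, -0.06, -0.33], [0, 0, 0, -0.07, -0.385], [0, 0, 0, -0.08, -0.44], [0, 0, 0, -0.09, -0.49], [0, 0, 0, -0.09, -0.5]]]'

```text
time_s: 4.95
tcp_pos: [0.5403, -0.1931, 0.1682]
tool_rot: [-3.105, 0.472, 0.003]
ft_force: [1.0, 0.7, 0.4]
width: 0.0881
```

```bash
python3 -c "
from h import *
s=snap('scene','s3.png');snap('top','t3.png')
o=ctrl.observe(); print({k:np.round(v,4).tolist() for k,v in o.items() if k!='effort'})"
```

```text
{'time_s': 5.05, 'q': [-0.0587, 0.7935, 0.5805, 1.8125, -0.6283, 0.728, -1.0016], 'joint_vel': [0.0069, -0.011, -0.0021, -0.0019, 0.006, -0.0019, 0.0118], 'tcp_pos': [0.5408, -0.1937, 0.1691], 'tool_rot': [-3.1061, 0.4698, 0.0], 'ft_force': [-0.3061, -0.0453, 0.3702], 'ft_torque': [-0.0175, 0.1058, -0.037], 'width': 0.088}
```

View pics/s3.png

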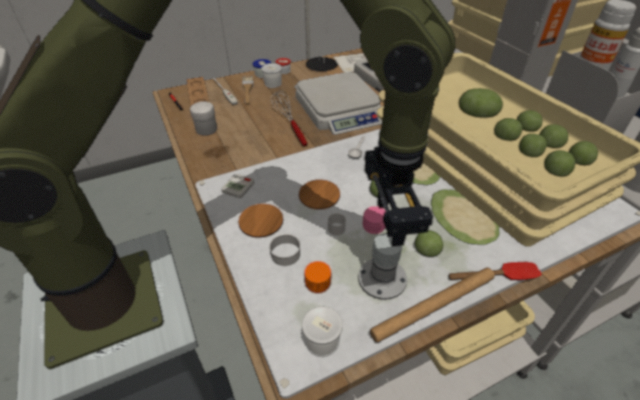

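The gripper is centred over the cap, with the cap below it at about (385,245). Descending.

>>> servo_tool --rows '[[[0, 0, 0, -0.015, 0], [0, 0, 0, -0.03, 0], [0, 0, 0, -0.045, 0], [0, 0, 0, -0.06, 0], [0, 0, 0, -0.072, 0], [0, 0, 0, -0.08, 0], [0, 0, 0, -0.085, 0], [0, 0, 0, -0.086, 0], [0, 0, 0, -0.086, 0]]]'

```text
time_s: 6.18
tcp_pos: [0.5409, -0.1938, 0.0833]
tool_rot: [-3.106, 0.47, -0.001]
ft_force: [-0.4, -0.6, 0.7]
width: 0.088
```

>>> servo_tool --rows '[[[0.25, 0, 0, 0, 0], [0.25, 0, 0, 0, 0], [0.25, 0, 0, 0, 0], [0.25, 0, 0, 0, 0]]]'

```text
time_s: 6.68
tcp_pos: [0.541, -0.1938, 0.0834]
tool_rot: [-3.106, 0.47, -0.001]
ft_force: [-0.1, 0.2, 0.4]
width: 0.0663
```

>>> servo_tool --rows '[[[0.31, 0, 0, 0, 0], [0.31, 0, 0, 0, 0], [0.31, 0, 0, 0, 0]]]'

```text
time_s: 7.05
tcp_pos: [0.5409, -0.1941, 0.0834]
tool_rot: [3.106, -0.47, 0.001]
ft_force: [-0.3, -1.1, -0.1]
width: 0.0607
```

>>> servo_tool --rows '[[[0.33, 0, 0, 0, 0], [0.33, 0, 0, 0, 0], [0.33, 0, 0, 0, 0]]]'

```text
time_s: 7.42
tcp_pos: [0.5407, -0.1948, 0.0834]
tool_rot: [3.105, -0.471, 0.001]
ft_force: [-1.4, -3.5, -1.2]
width: 0.0591
```

The -y finger touched first, so the axis lies about 2 mm further in -y. I'll recentre.

>>> servo_tool --rows '[[[0.31, -0.0005, -0.0015, 0, 0], [0.31, -0.0005, -0.0015, 0, 0], [0.31, -0.0005, -0.0015, 0, 0]]]'

```text
time_s: 7.8
tcp_pos: [0.5404, -0.1957, 0.0834]
tool_rot: [3.106, -0.47, 0.001]
ft_force: [-0.3, 0.3, -0.2]
width: 0.0609
```

>>> servo_tool --rows '[[[0.34, 0, 0, 0, 0], [0.34, 0, 0, 0, 0], [0.345, 0, 0, 0, 0], [0.345, 0, 0, 0, 0]]]'

```text
time_s: 8.3
tcp_pos: [0.5404, -0.1957, 0.0834]
tool_rot: [3.106, -0.47, 0.001]
ft_force: [-0.5, 0.4, -0.2]
width: 0.058
```

>>> servo_tool --rows '[[[0.36, 0, 0, 0, 0], [0.37, 0, 0, 0, 0], [0.4, 0, 0, 0, 0], [0.5, 0, 0, 0, 0]]]'

```text
time_s: 8.8
tcp_pos: [0.5403, -0.1962, 0.0834]
tool_rot: [3.105, -0.471, 0.001]
ft_force: [-0.1, -2.2, -0.2]
width: 0.0556
```

Gripped. First small turn.

>>> servo_tool --rows '[[[0.5, 0, 0, 0.0002, 0.02], [0.5, 0, 0, 0.0005, 0.04], [0.5, 0, 0, 0.0007, 0.06], [0.5, 0, 0, 0.001, 0.08], [0.5, 0, 0, 0.0012, 0.1], [0.5, 0, 0, 0.0014, 0.12], [0.5, 0, 0, 0.0017, 0.14], [0.5, 0, 0, 0.0019, 0.16], [0.5, 0, 0, 0.0022, 0.18], [0.5, 0, 0, 0.0024, 0.2]]]'

```text
time_s: 10.05
tcp_pos: [0.5396, -0.1955, 0.0858]
tool_rot: [-3.099, -0.515, -0.0]
ft_force: [-1.3, -0.5, 1.0]
width: 0.0553
```

```bash
python3 -c "
from h import *
o=ctrl.observe(); print({k:np.round(v,4).tolist() for k,v in o.items() if k!='effort'})"
```

```text
{'time_s': 10.05, 'q': [0.0953, 0.8717, 0.3026, 1.853, -0.5038, 0.4934, -0.4959], 'joint_vel': [0.069, -0.0242, -0.1201, -0.0021, 0.1882, -0.0368, 0.3235], 'tcp_pos': [0.5396, -0.1955, 0.0858], 'tool_rot': [-3.0985, -0.5148, -0.0001], 'ft_force': [-1.2657, -0.5384, 1.0331], 'ft_torque': [-0.0955, 0.4048, -0.0682], 'width': 0.0553}
```

>>> servo_tool --rows '[[[0.5, 0, 0, 0.0004, 0.035], [0.5, 0, 0, 0.0008, 0.07], [0.5, 0, 0, 0.0013, 0.105], [0.5, 0, 0, 0.0017, 0.14], [0.5, 0, 0, 0.0021, 0.175], [0.5, 0, 0, 0.0025, 0.21], [0.5, 0, 0, 0.003, 0.245], [0.5, 0, 0, 0.0034, 0.28], [0.5, 0, 0, 0.0038, 0.315], [0.5, 0, 0, 0.0042, 0.35]]]'

```text
time_s: 11.3
tcp_pos: [0.5392, -0.1968, 0.0901]
tool_rot: [2.371, 2.061, -0.003]
ft_force: [0.4, -4.0, -0.9]
width: 0.0555
```

```bash
python3 -c "
from h import *
o=ctrl.observe(); print({k:np.round(v,4).tolist() for k,v in o.items() if k!='effort'})"
```

```text
{'time_s': 11.3, 'q': [0.2438, 0.8377, 0.0431, 1.843, -0.0684, 0.463, 0.1939], 'joint_vel': [0.119, -0.0144, -0.2095, -0.009, 0.3488, 0.0069, 0.5415], 'tcp_pos': [0.5392, -0.1968, 0.0901], 'tool_rot': [2.3711, 2.0605, -0.0026], 'ft_force': [0.4324, -4.0038, -0.8792], 'ft_torque': [-0.7412, 0.2113, -0.1378], 'width': 0.0555}
```

>>> servo_tool --rows '[[[0.5, 0, -0.0003, 0.0004, 0.035], [0.5, 0, -0.0006, 0.0008, 0.07], [0.5, 0, -0.0008, 0.0013, 0.105], [0.5, 0, -0.0008, 0.0017, 0.14], [0.5, 0, -0.0008, 0.0021, 0.175], [0.5, 0, -0.0008, 0.0025, 0.21], [0.5, 0, -0.0008, 0.003, 0.245], [0.5, 0, -0.0008, 0.0034, 0.28], [0.5, 0, -0.0008, 0.0038, 0.315], [0.5, 0, -0.0008, 0.0042, 0.35]]]'

```text
time_s: 12.55
tcp_pos: [0.5405, -0.1984, 0.0944]
tool_rot: [0.94, 2.994, -0.003]
ft_force: [3.1, -2.5, -3.3]
width: 0.0555
```

```bash
python3 -c "
from h import *
o=ctrl.observe(); print({k:np.round(v,4).tolist() for k,v in o.items() if k!='effort'})"
```

```text
{'time_s': 12.55, 'q': [0.4045, 0.8349, -0.2301, 1.8314, 0.3561, 0.5123, 0.8978], 'joint_vel': [0.1343, 0.0096, -0.2271, -0.004, 0.3189, 0.0707, 0.5773], 'tcp_pos': [0.5405, -0.1984, 0.0944], 'tool_rot': [0.9401, 2.9939, -0.0026], 'ft_force': [3.0763, -2.5492, -3.3096], 'ft_torque': [-0.6151, -0.4899, -0.1452], 'width': 0.0555}
```

>>> servo_tool --rows '[[[0.5, 0.0001, 0, 0, 0.03], [0.5, 0.0002, 0, 0.0003, 0.06], [0.5, 0.0003, 0, 0.0006, 0.09], [0.5, 0.0004, 0.0001, 0.001, 0.12], [0.5, 0.0005, 0.0002, 0.0014, 0.15], [0.5, 0.0006, 0.0002, 0.0017, 0.18]]]'

```text
time_s: 13.3
tcp_pos: [0.542, -0.1983, 0.0964]
tool_rot: [0.063, 3.136, -0.001]
ft_force: [1.6, -0.8, 0.0]
width: 0.0552
```

>>> servo_tool --rows '[[[0.5, 0.0001, 0.0001, 0.0003, 0.03], [0.5, 0.0002, 0.0002, 0.0006, 0.06], [0.5, 0.0002, 0.0003, 0.001, 0.09], [0.5, 0.0002, 0.0004, 0.0014, 0.12], [0.5, 0.0003, 0.0005, 0.0018, 0.15], [0.5, 0.0003, 0.0006, 0.0021, 0.18]]]'

```text
time_s: 14.05
tcp_pos: [0.5431, -0.1972, 0.0986]
tool_rot: [-0.818, 3.026, 0.001]
ft_force: [1.5, 0.8, -2.9]
width: 0.0551
```

```bash
python3 -c "
from h import *
o=ctrl.observe(); print({k:np.round(v,4).tolist() for k,v in o.items() if k!='effort'})"
```

```text
{'time_s': 14.05, 'q': [0.579, 0.8736, -0.5412, 1.815, 0.7047, 0.6486, 1.7164], 'joint_vel': [0.1127, 0.0393, -0.2064, -0.0086, 0.1907, 0.1125, 0.5783], 'tcp_pos': [0.5431, -0.1972, 0.0986], 'tool_rot': [-0.8183, 3.0263, 0.0015], 'ft_force': [1.5196, 0.7833, -2.8952], 'ft_torque': [0.0783, -0.3476, -0.1558], 'width': 0.0551}
```

>>> servo_tool --rows '[[[0.5, 0.0001, 0.0002, 0, 0.03], [0.5, 0.0001, 0.0004, 0.0003, 0.06], [0.5, 0.0001, 0.0005, 0.0006, 0.09], [0.5, 0, 0.0007, 0.001, 0.12], [0.5, 0, 0.0009, 0.0014, 0.15], [0.5, 0, 0.001, 0.0017, 0.18]]]'

```text
time_s: 14.8
tcp_pos: [0.5428, -0.1947, 0.1006]
tool_rot: [-1.636, 2.675, 0.007]
ft_force: [-1.9, 2.3, 2.2]
width: 0.0554
```

```bash
python3 -c "
from h import *
o=ctrl.observe(); print({k:np.round(v,4).tolist() for k,v in o.items() if k!='effort'})
p=np.array([(.5403,-.1962),(.5396,-.1955),(.5392,-.1968),(.5405,-.1984),(.542,-.1983),(.5431,-.1972),o['tcp_pos'][:2]])
a=np.radians([0,36.5,99.3,162.4,195,227.5,260])
# tcp=c+R(a)e
A=[];b=[]
for (x,y),t in zip(p,a):
    A+=[[1,0,np.cos(t),-np.sin(t)],[0,1,np.sin(t),np.cos(t)]];b+=[x,y]
s=np.linalg.lstsq(np.array(A),np.array(b),rcond=None);print(s[0],np.array(A)@s[0]-b)
"
```

```text
{'time_s': 14.8, 'q': [0.6562, 0.9083, -0.6933, 1.8089, 0.8294, 0.7402, 2.1743], 'joint_vel': [0.0969, 0.0516, -0.1923, -0.0075, 0.1472, 0.1261, 0.6214], 'tcp_pos': [0.5428, -0.1947, 0.1006], 'tool_rot': [-1.6356, 2.6752, 0.0072], 'ft_force': [-1.9324, 2.3486, 2.1836], 'ft_torque': [0.5958, 0.3208, -0.0976], 'width': 0.0554}
[ 0.54093284 -0.19647729 -0.00070209  0.00160089] [-6.92524361e-05  1.32360355e-03 -1.83788107e-04 -1.08018450e-04
  2.66449722e-04 -6.28856370e-04  6.18000307e-04  1.84470422e-04
  2.53430376e-05  4.58087380e-04 -5.12539496e-04  1.58802916e-04
 -1.44213028e-04 -1.38808945e-03]
```

>>> servo_tool --rows '[[[0.5, 0, -0.0005, 0, 0], [0.5, 0, -0.0005, 0, 0], [0.5, 0, -0.0005, 0, 0]]]'

```text
time_s: 15.18
tcp_pos: [0.5428, -0.1949, 0.1006]
tool_rot: [-1.635, 2.676, 0.008]
ft_force: [-0.3, 0.7, 1.4]
width: 0.0554
```

Only 1.4 N vertically, so the thread still carries the cap. Releasing, then rewinding.

>>> servo_tool --rows '[[[0.33, 0, 0, 0, 0], [0.3, 0, 0, 0, 0], [0.2, -0.001, -0.001, 0, 0], [0, -0.002, -0.0017, 0, 0], [0, -0.002, -0.0017, 0, 0]]]'

```text
time_s: 15.8
tcp_pos: [0.5406, -0.1969, 0.1006]
tool_rot: [-1.635, 2.676, 0.007]
ft_force: [0.7, 0.0, 0.6]
width: 0.087
```

>>> servo_tool --rows '[[[0, 0, 0, 0, -0.05], [0, 0, 0, 0, -0.1], [0, 0, 0, 0, -0.15], [0, 0, 0, 0, -0.21], [0, 0, 0, 0, -0.27], [0, 0, 0, 0, -0.33], [0, 0, 0, 0, -0.39], [0, 0, 0, 0, -0.45], [0, 0, 0, 0, -0.51], [0, 0, 0, 0, -0.57]]]'

```text
time_s: 17.05
tcp_pos: [0.5407, -0.1966, 0.1007]
tool_rot: [1.064, 2.948, -0.002]
ft_force: [-0.4, -0.2, 0.2]
width: 0.088
```

>>> servo_tool --rows '[[[0, 0, 0, 0, -0.06], [0, 0, 0, 0, -0.12], [0, 0, 0, 0, -0.18], [0, 0, 0, 0, -0.24], [0, 0, 0, 0, -0.3], [0, 0, 0, 0, -0.36], [0, 0, 0, 0, -0.42], [0, 0, 0, 0, -0.48], [0, 0, 0, 0, -0.54], [0, 0, 0, 0, -0.6]]]'

```text
time_s: 18.3
tcp_pos: [0.5408, -0.1961, 0.1006]
tool_rot: [3.01, 0.888, -0.01]
ft_force: [0.1, 0.1, -1.4]
width: 0.0885
```

```bash
python3 -c "
from h import *
o=ctrl.observe(); print({k:np.round(v,4).tolist() for k,v in o.items() if k!='effort'})"
```

```text
{'time_s': 18.3, 'q': [0.1215, 0.8408, 0.25, 1.8386, -0.3736, 0.5116, -0.3767], 'joint_vel': [-0.2093, 0.0506, 0.3776, 0.0007, -0.5656, 0.086, -0.9479], 'tcp_pos': [0.5408, -0.1961, 0.1006], 'tool_rot': [3.0104, 0.8883, -0.0098], 'ft_force': [0.105, 0.0572, -1.3589], 'ft_torque': [-0.0365, 0.164, -0.0382], 'width': 0.0885}
```

>>> servo_tool --rows '[[[0, 0, -0.0004, 0, -0.06], [0, 0, -0.0004, 0, -0.11], [0, 0, -0.0004, 0, -0.16], [0.1, 0, -0.0004, 0, -0.2], [0.2, 0, -0.0004, 0, -0.22], [0.31, 0, -0.0004, 0, -0.22], [0.31, 0, -0.0004, 0, -0.22], [0.31, 0, -0.0004, 0, -0.22]]]'

```text
time_s: 19.3
tcp_pos: [0.5408, -0.1964, 0.1006]
tool_rot: [3.136, -0.183, -0.011]
ft_force: [0.3, 0.2, 0.4]
width: 0.0611
```

>>> servo_tool --rows '[[[0.34, 0, 0, 0, 0], [0.345, 0, 0, 0, 0], [0.345, 0, 0, 0, 0]]]'

```text
time_s: 19.68
tcp_pos: [0.5409, -0.1963, 0.1006]
tool_rot: [3.136, -0.183, -0.011]
ft_force: [0.6, 0.1, 1.2]
width: 0.0576
```

>>> servo_tool --rows '[[[0.36, 0, 0, 0, 0], [0.37, 0, 0, 0, 0], [0.4, 0, 0, 0, 0], [0.5, 0, 0, 0, 0]]]'

```text
time_s: 20.18
tcp_pos: [0.5409, -0.1958, 0.1006]
tool_rot: [-3.136, 0.182, 0.011]
ft_force: [0.1, 1.4, 0.2]
width: 0.0559
```

>>> servo_tool --rows '[[[0.5, 0, 0, 0.0002, 0.025], [0.5, 0, 0, 0.0005, 0.05], [0.5, 0, 0, 0.0008, 0.075], [0.5, 0, 0, 0.0011, 0.1], [0.5, 0, 0, 0.0014, 0.125], [0.5, 0, 0, 0.0017, 0.15]]]'

```text
time_s: 20.92
tcp_pos: [0.541, -0.1967, 0.1027]
tool_rot: [3.089, 0.558, -0.01]
ft_force: [-0.8, 0.1, 5.3]
width: 0.0558
```

>>> servo_tool --rows '[[[0.5, 0, 0, 0.0002, 0], [0.5, 0, 0, 0.0002, 0], [0.5, 0, 0, 0.0002, 0]]]'

```text
time_s: 21.3
tcp_pos: [0.5407, -0.1969, 0.1036]
tool_rot: [3.089, 0.556, -0.01]
ft_force: [-1.9, 3.0, 6.4]
width: 0.0555
```

>>> servo_tool --rows '[[[0.5, 0, 0, 0.0004, 0], [0.5, 0, 0, 0.0008, 0], [0.5, 0, 0, 0.001, 0]]]'

```text
time_s: 21.68
tcp_pos: [0.5406, -0.1969, 0.1049]
tool_rot: [3.09, 0.556, -0.01]
ft_force: [-1.1, 2.0, 5.5]
width: 0.0553
```

>>> servo_tool --rows '[[[0.5, 0, 0, 0.0004, 0], [0.5, 0, 0, 0.0008, 0], [0.5, 0, 0, 0.001, 0]]]'

```text
time_s: 22.05
tcp_pos: [0.5411, -0.1968, 0.1066]
tool_rot: [3.09, 0.556, -0.008]
ft_force: [-0.5, 2.1, 6.7]
width: 0.0559
```

>>> servo_tool --rows '[[[0.5, 0, 0, 0, 0], [0.5, 0, 0, 0, 0]]]'

```text
time_s: 22.3
tcp_pos: [0.5412, -0.1968, 0.1071]
tool_rot: [3.09, 0.555, -0.008]
ft_force: [-1.3, 2.6, 6.5]
width: 0.0556
```

The hand has risen over 4 mm without turning and the upward push has stayed steady. The cap is free, so I'll lift straight up.

>>> servo_tool --rows '[[[0.5, 0, 0.0003, 0.001, 0], [0.5, 0, 0.0005, 0.002, 0], [0.5, 0, 0.0005, 0.004, 0], [0.5, 0, 0.0005, 0.006, 0], [0.5, 0, 0.0005, 0.009, 0], [0.5, 0, 0.0005, 0.012, 0]]]'

```text
time_s: 23.05
tcp_pos: [0.5411, -0.1964, 0.1192]
tool_rot: [3.09, 0.555, -0.008]
ft_force: [0.5, 0.1, -0.8]
width: 0.0553
```

>>> servo_tool --rows '[[[0.5, 0, 0, 0.004, 0], [0.5, 0, 0, 0.01, 0], [0.5, 0, 0, 0.02, 0], [0.5, 0, 0, 0.03, 0], [0.5, 0, 0, 0.04, 0], [0.5, 0, 0, 0.05, 0], [0.5, 0, 0, 0.05, 0]]]'

```text
time_s: 23.92
tcp_pos: [0.5416, -0.1966, 0.1702]
tool_rot: [3.089, 0.555, -0.005]
ft_force: [-0.5, 1.3, -0.7]
width: 0.0554
```

```bash
python3 -c "
from h import *
s=snap('scene','s4.png')
o=ctrl.observe(); print({k:np.round(v,4).tolist() for k,v in o.items() if k!='effort'})"
```

```text
{'time_s': 23.975, 'q': [0.0502, 0.7503, 0.3774, 1.7999, -0.4079, 0.6715, -0.5561], 'joint_vel': [0.0015, 0.0127, -0.0086, 0.0075, -0.001, -0.0025, 0.0013], 'tcp_pos': [0.5413, -0.1964, 0.1696], 'tool_rot': [3.0894, 0.5548, -0.0069], 'ft_force': [0.8385, -0.452, -2.1787], 'ft_torque': [-0.035, 0.136, -0.0134], 'width': 0.0553}
```

View pics/s4.png

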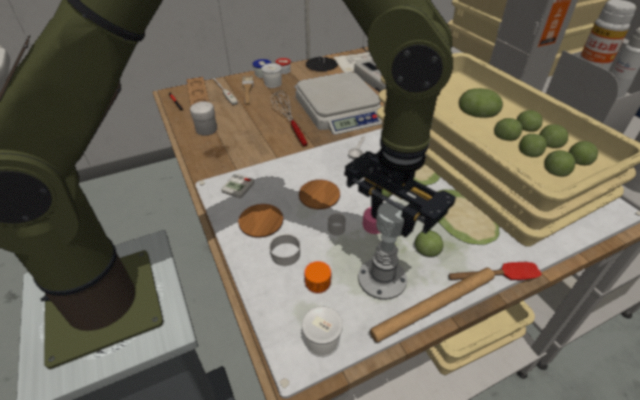

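The cap is held clear of the neck, at about (388,212) in the picture. The board is at (319,194), undisturbed. Carrying the cap to the board.

>>> servo_tool --rows '[[[0.5, 0, 0.015, 0, 0], [0.5, -0.002, 0.045, 0, 0], [0.5, -0.003, 0.08, 0, 0], [0.5, -0.004, 0.12, 0, 0], [0.5, -0.005, 0.16, 0, 0], [0.5, -0.006, 0.2, 0, 0], [0.5, -0.007, 0.24, 0, 0], [0.5, -0.008, 0.275, 0, 0], [0.5, -0.008, 0.293, 0, 0], [0.5, -0.008, 0.2975, 0, 0]]]'

```text
time_s: 25.22
tcp_pos: [0.5329, 0.1022, 0.1693]
tool_rot: [3.089, 0.558, -0.008]
ft_force: [-0.1, 0.0, -1.0]
width: 0.0552
```

>>> servo_tool --rows '[[[0.5, 0, 0, -0.01, 0], [0.5, 0, 0, -0.025, 0], [0.5, 0, 0, -0.045, 0], [0.5, 0, 0, -0.065, 0], [0.5, 0, 0, -0.085, 0], [0.5, 0, 0, -0.1, 0], [0.5, 0, 0, -0.11, 0], [0.5, 0, 0, -0.115, 0], [0.5, 0, 0, -0.115, 0]]]'

```text
time_s: 26.35
tcp_pos: [0.533, 0.1021, 0.0543]
tool_rot: [3.089, 0.558, -0.008]
ft_force: [0.5, -0.1, 0.3]
width: 0.0554
```

```bash
python3 -c "
from h import *
s=snap('scene','s5.png');t=snap('top','t5.png')
a=cv2.imread('pics/s5.png')[130:270,230:420];b=cv2.imread('pics/t5.png')[140:280,200:390]
cv2.imwrite('pics/c5.png',cv2.resize(np.hstack([a,b]),(798,294),interpolation=cv2.INTER_CUBIC))
o=ctrl.observe(); print({k:np.round(v,4).tolist() for k,v in o.items() if k!='effort'})"
```

```text
{'time_s': 26.45, 'q': [-0.4347, 0.9019, 0.2729, 1.9504, -0.6083, 0.3746, -0.9003], 'joint_vel': [-0.003, -0.0033, 0.0029, 0.0002, -0.0013, -0.0006, -0.0006], 'tcp_pos': [0.5333, 0.1023, 0.0547], 'tool_rot': [3.0889, 0.5579, -0.0064], 'ft_force': [0.4903, 0.1436, -0.4843], 'ft_torque': [-0.0257, 0.1185, 0.0241], 'width': 0.0553}
```

View pics/c5.png

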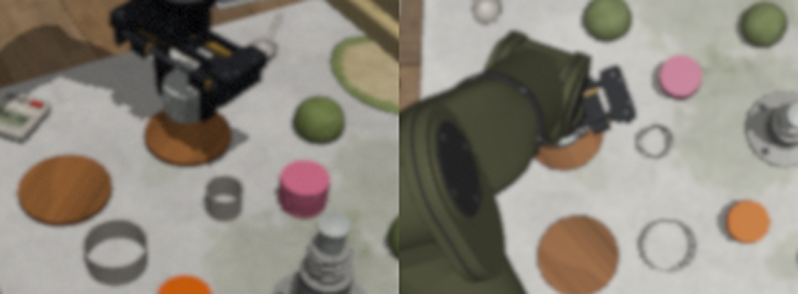

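The cap hangs centred over the far board, which sits at about (187,135) in the crop. Lowering slowly to contact.

>>> servo_tool --rows '[[[0.5, 0, 0, -0.008, 0], [0.5, 0, 0, -0.016, 0], [0.5, 0, 0, -0.023, 0], [0.5, 0, 0, -0.028, 0], [0.5, 0, 0, -0.031, 0], [0.5, 0, 0, -0.032, 0], [0.5, 0, 0, -0.032, 0]]]'

```text
time_s: 27.32
tcp_pos: [0.5334, 0.1023, 0.0228]
tool_rot: [3.089, 0.558, -0.006]
ft_force: [-0.9, -0.1, -1.3]
width: 0.0552
```

>>> servo_tool --rows '[[[0.5, 0, 0, -0.0005, 0], [0.5, 0, 0, -0.001, 0], [0.5, 0, 0, -0.0015, 0], [0.5, 0, 0, -0.002, 0], [0.5, 0, 0, -0.0025, 0]]]'

```text
time_s: 27.95
tcp_pos: [0.5334, 0.1023, 0.0203]
tool_rot: [3.089, 0.558, -0.006]
ft_force: [1.3, 1.2, -0.7]
width: 0.0555
```

>>> servo_tool --rows '[[[0.5, 0, 0, -0.0005, 0], [0.5, 0, 0, -0.001, 0], [0.5, 0, 0, -0.0013, 0], [0.5, 0, 0, -0.0013, 0]]]'

```text
time_s: 28.45
tcp_pos: [0.5334, 0.1023, 0.0189]
tool_rot: [3.089, 0.558, -0.006]
ft_force: [-0.8, 0.0, -1.0]
width: 0.0556
```

>>> servo_tool --rows '[[[0.5, 0, 0, -0.0005, 0], [0.5, 0, 0, -0.001, 0], [0.5, 0, 0, -0.001, 0]]]'

```text
time_s: 28.82
tcp_pos: [0.5333, 0.1023, 0.0179]
tool_rot: [3.089, 0.558, -0.006]
ft_force: [0.6, -0.8, -1.2]
width: 0.0554
```

>>> servo_tool --rows '[[[0.5, 0, 0, -0.0005, 0], [0.5, 0, 0, -0.001, 0], [0.5, 0, 0, -0.001, 0]]]'

```text
time_s: 29.2
tcp_pos: [0.5333, 0.1022, 0.0168]
tool_rot: [3.089, 0.558, -0.006]
ft_force: [0.3, -0.9, -1.7]
width: 0.0555
```

>>> servo_tool --rows '[[[0.5, 0, 0, -0.0005, 0], [0.5, 0, 0, -0.001, 0], [0.5, 0, 0, -0.001, 0]]]'

```text
time_s: 29.58
tcp_pos: [0.5333, 0.1023, 0.0161]
tool_rot: [3.089, 0.558, -0.006]
ft_force: [0.7, 0.0, 2.1]
width: 0.0553
```

>>> servo_tool --rows '[[[0.5, 0, 0, -0.0004, 0], [0.5, 0, 0, -0.0006, 0], [0.5, 0, 0, -0.0006, 0]]]'

```text
time_s: 29.95
tcp_pos: [0.5334, 0.1023, 0.016]
tool_rot: [3.089, 0.558, -0.006]
ft_force: [-0.8, 0.3, 7.5]
width: 0.0556
```

```bash
python3 -c "
from h import *
s=snap('scene','s6.png')
a=cv2.imread('pics/s6.png')[140:250,250:400]
cv2.imwrite('pics/c6.png',cv2.resize(a,None,fx=5,fy=5,interpolation=cv2.INTER_CUBIC))
o=ctrl.observe(); print({k:np.round(v,4).tolist() for k,v in o.items() if k!='effort'})"
```

```text
{'time_s': 30.0, 'q': [-0.3999, 0.9653, 0.2128, 1.9517, -0.6343, 0.2939, -0.877], 'joint_vel': [-0.0018, 0.0008, 0.0005, 0.0011, -0.0015, -0.0007, 0.0007], 'tcp_pos': [0.5334, 0.1023, 0.016], 'tool_rot': [3.0893, 0.5576, -0.0057], 'ft_force': [-1.7356, 0.0258, 7.167], 'ft_torque': [0.084, 0.423, 0.0459], 'width': 0.0556}
```

View pics/c6.png

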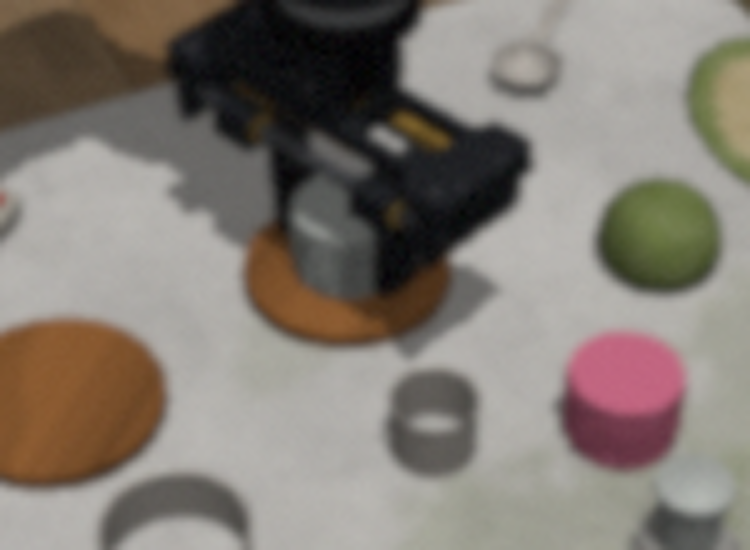

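The cap stands on the board with a 7 N press. Its rim is at about (340,290) in the crop, near the board's middle. Easing the load, then releasing and rising.

>>> servo_tool --rows '[[[0.5, 0, 0, 0.0003, 0], [0.35, 0, 0, 0.0003, 0], [0.32, 0, 0, 0.0003, 0], [0.2, 0, 0, 0.0003, 0], [0, 0, 0, 0.0003, 0], [0, 0, 0, 0.0003, 0], [0, 0, 0, 0.0003, 0]]]'

```text
time_s: 30.88
tcp_pos: [0.5334, 0.1023, 0.0163]
tool_rot: [3.089, 0.558, -0.006]
ft_force: [-0.1, 0.2, -0.2]
width: 0.0876
```

>>> servo_tool --rows '[[[0, 0, 0, 0.01, 0], [0, 0, 0, 0.025, 0], [0, 0, 0, 0.045, 0], [0, 0, 0, 0.07, 0], [0, 0, 0, 0.1, 0], [0, 0, 0, 0.13, 0], [0, 0, 0, 0.16, 0]]]'

```text
time_s: 31.75
tcp_pos: [0.5332, 0.1023, 0.1784]
tool_rot: [3.09, 0.557, -0.004]
ft_force: [-0.3, 0.4, 1.0]
width: 0.0882
```

>>> servo_tool --rows '[[[0, -0.02, 0.04, 0.02, 0], [0, -0.04, 0.08, 0.03, 0], [0, -0.06, 0.12, 0.04, 0], [0, -0.08, 0.16, 0.04, 0], [0, -0.1, 0.2, 0.04, 0], [0, -0.1, 0.2, 0.04, 0]]]'

```text
time_s: 32.5
tcp_pos: [0.4307, 0.3063, 0.2189]
tool_rot: [-3.089, -0.569, 0.006]
ft_force: [0.3, -0.5, 0.6]
width: 0.088
```

```bash
python3 -c "
from h import *
s=snap('scene','s7.png');t=snap('top','t7.png')
a=cv2.imread('pics/s7.png')[150:290,230:420];b=cv2.imread('pics/t7.png')[140:280,220:410]
cv2.imwrite('pics/c7.png',cv2.resize(np.hstack([a,b]),(798,294),interpolation=cv2.INTER_CUBIC))
for n,im in (('scene',s),('top',t)):
  print(n,[(m['uv'],m['score'],ray(im,m['uv'],.05)) for m in ctrl.mark_of(n,'cap_top')],[(m['uv'],m['score'],ray(im,m['uv'],0)) for m in ctrl.mark_of(n,'board')])
o=ctrl.observe(); print({k:np.round(v,4).tolist() for k,v in o.items() if k!='effort'})"
```

```text
scene [([315.6, 269.6], 0.85, array([ 0.4091, -0.1448,  0.05  ])), ([373.1, 220.1], 0.65, array([ 0.587 , -0.0756,  0.05  ])), ([320.7, 181.0], 0.55, array([0.5386, 0.1012, 0.05  ])), ([334.3, 227.2], 0.4, array([ 0.497 , -0.0563,  0.05  ]))] [([260.6, 223.6], 0.66, array([0.3631, 0.0743, 0.    ])), ([319.2, 195.7], 0.57, array([0.5345, 0.1024, 0.    ]))]
top [([276.6, 197.3], 0.93, array([0.5401, 0.1077, 0.05  ])), ([366.7, 245.5], 0.88, array([ 0.4109, -0.1411,  0.05  ])), ([334.1, 174.6], 0.84, array([ 0.6058, -0.0506,  0.05  ]))] [([282.2, 260.3], 0.96, array([0.3678, 0.0916, 0.    ])), ([276.5, 200.1], 0.67, array([0.5386, 0.1115, 0.    ]))]
{'time_s': 32.8, 'q': [-1.0259, 0.6566, 0.5604, 1.8997, -0.5044, 0.732, -1.3907], 'joint_vel': [0.0013, 0.0062, -0.0085, -0.0016, -0.0013, -0.0001, -0.0025], 'tcp_pos': [0.4341, 0.3008, 0.2189], 'tool_rot': [3.09, 0.5529, -0.0033], 'ft_force': [0.2805, -0.6542, 0.5821], 'ft_torque': [-0.0276, 0.1149, 0.0125], 'width': 0.0882}
```

View pics/c7.png

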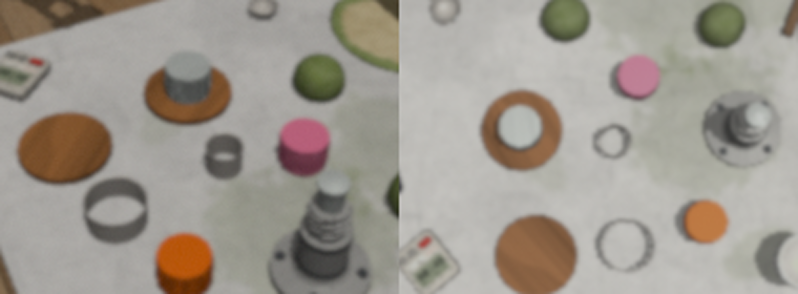

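The cap stands upright in the middle of the far board, at about (188,78) in the left crop and (520,127) in the right. The other things are where they were, and the gripper is clear. Handing in.

```bash
python3 -c "
from h import *
print(ctrl.close_job())"
```

```text
the job is handed in; nothing more can be done
None
```

The cap is off the press and stands upright, open side down, in the middle of the far round board. I let go of it and handed the job in at about 33 s; no verdict is reported.

- **Unscrewing:** It took two grips and about 287° of anticlockwise turning in total. Wrist force stayed under about 7 N.
- **Coming free:** The cap's release showed as a steady upward push of 5.5 to 6.7 N while the hand rose over 4 mm without turning. That is slightly below the 7 N or more you stated. I held the cap throughout and lifted it straight clear.
- **Setting down:** The board took it with about 7 N. Contact came about 2.5 mm lower than I expected, so the cap had probably slid up a little in the grip.
- **Last checks:** In both cameras the cap and board centres agree within about 5 mm. I saw no bystander or board shift, only by comparing pictures, and the gripper is well clear. The two cameras differ by 5 to 10 mm in the board's y position.

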